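# Fit the slot nozzle to the calibration plenum and clamp it

### The job

Fit the slot-exit ceramic nozzle (the one with the flat-sided top, not the round one) to the seat on top of the grey cast plenum: keep it upright, turn it so that the notch in its flange comes over the key in the seat, and lower it fully home; it is brittle, so do not drop it. Then throw the handle of the toggle clamp all the way over and down so that its arm holds the flange. Leave everything else on the bench where it is.

Things in the scene. Friction and masses are not known exactly. Their poses are not given: they have to be found in the camera images.
- nozzle_mid (a point): Slot nozzle, its centre (50 mm up): white ceramic, 0.4 kg, 100 mm tall, stands on a round flange 100 mm across, 12 mm thick. Waisted body (max 68 mm) above it; from 50 mm up a flat-sided block, 36 mm thick along own x, 64 mm along y, 10 x 40 mm slot in its top: grip it across the 36 mm, fingertips at least 52 mm above the underside. Axes: x to the notch, z up
- nozzle_notch (a point): Top of the flange in the middle of its only notch, 45 mm from the nozzle's axis along its +x. The notch is 20 mm wide and 10 mm deep, open at the rim and through the whole flange
- seat (a point): Centre of the floor of the nozzle seat: a round recess, 106 mm across and 8 mm deep, its lip flared, in the top of the grey cast plenum (fixed, may stand turned). Floor 100 mm, rim 108 mm above the bench. The nozzle's underside rests on the floor, its flange then 4 mm proud of the rim. Axes: x to the key, -y to the toggle clamp, z up
- key (a point): Top of the steel key, a half-round bar 16 mm wide lying radially in the seat against its wall, 45 mm from the seat's axis along its +x, rising 9 mm above the floor (just above the rim). It must enter the nozzle's notch; a nozzle turned otherwise rides up on it
- toggle (a joint): Angle of the clamp handle: 1.5 open (handle and linked arm upright), 0 closed (handle level, pointing along the seat's -y; arm down over the flange). Starts open (1.2 to 1.5), stays where left, moves with about 2 N at the grip: swing it outward (seat's -y) and down to its stop. The arm cannot come down on a nozzle not home; open, it stands 63 to 85 mm from the seat's axis, up to 75 mm above its floor
- toggle_pivot (a point): Pivot of the handle, on the plenum, 104 mm from the seat's axis along the seat's -y and 30 mm above the seat floor; its axis is the seat's x
- toggle_grip (a point): Point on the centre line of the handle's black grip, 95 mm from the pivot. The grip is a round bar of 18 mm diameter reaching from 45 to 117 mm from the pivot; it moves with the handle
- round_nozzle: A second white ceramic nozzle, same 100 mm notched flange but with a round neck (40 mm) and round hole on top, 100 mm tall, standing on the bench. Not the one wanted. Origin: centre of its underside
- reducer: Brass reducer fitting, 68 mm tall, 46 mm across, standing on the bench. Bystander. Origin: centre of its underside
- coupling: Green anodized coupling, 62 mm tall, 48 mm diameter, standing. Bystander. Origin: centre of its underside
- tube1: Stainless tap tube, 12.6 mm diameter, 150 mm long, upright in the slotted steel stand. Bystander. Origin: its lower end
- tube2: Second tap tube in the stand, as tube1
- tube3: Third tap tube in the stand, as tube1
- wrench: Open-ended wrench, 170 mm long, lying flat. Bystander
- manometer: Hand-held digital manometer, 145 x 75 x 30 mm, lying flat. Bystander. Origin: centre of its underside
- tray: Small steel tray with white caps, 120 x 90 x 28 mm. Bystander. Origin: centre of its underside
Things that resemble listed ones, but are neither listed nor needed, are in the scene too. Leave any black or purple look-alike of the part that bears nozzle_mid alone.

How it is judged:
By the outcome, as a careful person would: the job done as asked, in the order asked, and still so for the second after the job is handed in, with the robot touching nothing.
It also fails if it takes over 58 s, if anything falls off the work surface, if the arm or the gripper's body presses on something with over 40 N, if the wrist force passes 120 N, or if a joint passes its speed limit or range.

### The arm

A 6-joint arm with a two-finger parallel gripper is mounted at the origin on the work surface. World frame = base frame: x ahead of the robot, y to its left, z up, the work surface at z = 0. Lengths are in m, angles in rad, forces in N, time in s.
With the tool pointing down it reaches from about 0.275 to 0.725 m from the base axis. Payload 15.9 kg.
Tool frame: the origin (TCP) lies midway between the tips of the shut fingers; the grasp point (between the pads) lies 19 mm behind it; z points along the fingers, y is the line along which they close (so a half turn about z gives the same grasp; the last joint's range is limited). The gripper opens to 85 mm and grips with 20 to 120 N. Pads are 22 mm wide; open, the fingers measure 114 mm over their backs; the gripper's body (76 mm by 85 mm) begins 54 mm behind the grasp point. The pads swing forward as they close: fully open they stand 13 mm farther back than shut.
Start: joints at [1.229, 0.213, -0.034, 1.323, 0, 1.571], TCP at [0.168, 0.471, 0.209] pointing down, gripper open.
Joint ranges: [-2.98, 2.98], [-0.74, 1.72], [-1.14, 1.35], [-2.1, 2.04], [-1.57, 1.44], [-3.14, 3.14]. Speed limits (rad/s): [1.89, 1.89, 2.39, 2.57, 3.14, 3.14].

### API

Orientations are given as a unit quaternion [w, x, y, z].
In Python, from rig import r gives the robot as it stands.
- The arm moves only by the tool apply_moves, never from a script. Its argument "increments" is a list of rows, each an object of numbers: "jaw": the finger opening in mm, from 0 to 85.4; "dx", "dy", "dz": the shift along the world's x, y, z in mm; "twist": the turn about the world's z in rad. In form: [{"jaw": .., "dx": .., "dy": .., "dz": .., "twist": ..}, ...]. A call has 1 to 10 rows; each row is the pose to reach, as a shift and turn from the pose commanded when the call began; what a row does not reach only later rows make up. A row lasts 1/10 s, in which the tool goes at most 50 mm and 8.59 degrees, less where a joint would pass 70% of its speed; a pose out of reach is approached as far as the arm can. A call with a gripper value outside its range is refused whole. The fingers move at their own pace and stop on an object; the grip force is fixed at half the most. Time passes only in rows, so rows that repeat a pose let the fingers close. It gives the time, the measured TCP pose, the force, the opening and the grip force at its end, in the units of the state.
- r.state(): the state, without advancing time (a new reading comes with each control period).
- r.capture(name): name is "scene" or "side" or "wrist"; returns a dict with "pixels" (384x512x3 uint8, red, green, blue), "mtx" (3x3 intrinsics, pixels), "world_from_camera" (4x4, takes a point from camera to world coordinates). Camera axes: x right, y down, z forward; pixel columns grow to the right and rows downward; lengths in m; the calibration is good to about 2 mm. A picture is of the moment at which its call begins. There is no depth.
- r.close_job(): hands the job in; it is judged then, once.
The state is a dict: "t": time; "joints": joint angles; "joint_vel": joint speeds; "joint_efforts": joint torques, N m; "eef_pos": TCP position; "tcp_rot": TCP orientation; "contact_force": force on the tool from outside, world axes, zero at the start; "moment": the same for the moment, N m; "finger_gap": finger opening in m; "grasp_force": force on a finger pad.
Only numpy, scipy, OpenCV 4.12 (cv2) and the standard library are available. Lean on these libraries where they do the work, as an engineer would, in place of code of your own. Each camera call takes 0.05 s, during which the arm holds its last target. There are 200 camera calls.

## Working session

There is one attempt and no reset: what is moved stays moved. The work goes in short steps, Python scripts to look and compute and a tool call to move; the robot and the scene stay as the last step left them, time stands still between calls to the robot, and variables do not carry over. Pictures are saved under pics/ and viewed, at most 10 in all, crops included, and the job is handed in when it is done.

Besides the shell and the picture viewer there is one more tool, called after "Call:" in YAML: its name, and indented under it one key for each argument. apply_moves: Moves the arm, as the interface text tells. Its arguments: {"type":"object","properties":{"increments":{"type":"array"}},"required":["increments"]}

```bash
mkdir -p pics
cat > h.py <<'E'
import numpy as np, cv2
from rig import r
def cap(n,save=None):
    c=r.capture(n); im=c["pixels"][:,:,::-1].copy()
    if save: cv2.imwrite("pics/"+save,im)
    np.savez("pics/"+n+".npz",im=im,K=c["mtx"],T=c["world_from_camera"])
    return im,np.array(c["mtx"]),np.array(c["world_from_camera"])
def load(n):
    d=np.load("pics/"+n+".npz"); return d["im"],d["K"],d["T"]
def ray(uv,K,T):
    d=T[:3,:3]@np.linalg.solve(K,[uv[0],uv[1],1.]); return T[:3,3],d/np.linalg.norm(d)
def plane(uv,z,K,T):
    o,d=ray(uv,K,T); return o+d*(z-o[2])/d[2]
def proj(p,K,T):
    q=K@(T[:3,:3].T@(np.array(p)-T[:3,3])); return q[:2]/q[2]
E
python3 - <<'E'
from h import *
a=cap("scene")[0]; b=cap("side")[0]; 
cv2.imwrite("pics/a.png",cv2.resize(a,(800,600))); cv2.imwrite("pics/b.png",cv2.resize(b,(800,600)))
for n in("scene","side"):
    print(load(n)[2].round(3).tolist())
E
```

```text
[[-0.807, 0.368, -0.462, 1.273], [0.591, 0.512, -0.623, 1.049], [0.007, -0.776, -0.631, 1.099], [0.0, 0.0, 0.0, 1.0]]
[[0.706, -0.394, 0.588, -0.113], [-0.708, -0.41, 0.575, -0.614], [0.015, -0.822, -0.569, 0.747], [0.0, 0.0, 0.0, 1.0]]
```

View pics/a.png

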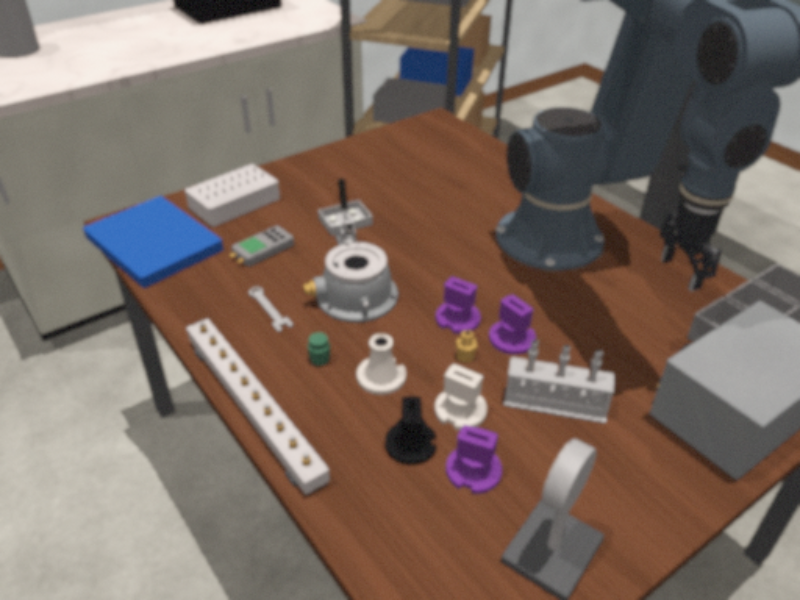

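View pics/b.png

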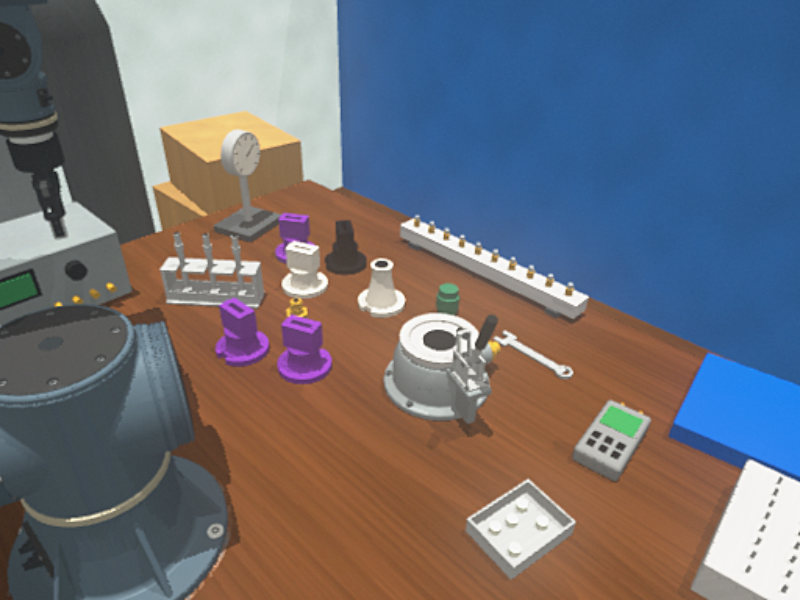

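The scene view shows two white nozzles. At scene (462,395) / side (303,268) is a flat block top with a slot. At scene (381,362) / side (381,287) is a round neck. The purple and black ones are look-alikes. The first fits the description. The plenum is at scene (356,270) / side (440,360). I'll confirm with an enlarged crop.

Run:
```python
from h import *
a,K,T=load("scene"); b,K2,T2=load("side")
s=512/800
f=lambda im,x0,y0,w,h:cv2.resize(im[y0:y0+h,x0:x0+w],(400,300),interpolation=cv2.INTER_CUBIC)
m=np.vstack([np.hstack([f(a,262,222,68,51),f(b,170,145,68,51)]),np.hstack([f(a,190,105,80,60+0),f(b,240,190,84,63+20)])])
cv2.imwrite("pics/c.png",m)
def tri(u,v):
    o,d=ray(np.array(u)*s,K,T);p,e=ray(np.array(v)*s,K2,T2)
    t=np.linalg.lstsq(np.c_[d,-e],p-o,rcond=None)[0]; return (o+d*t[0]).round(4),(p+e*t[1]).round(4)
print("blocktop",tri((463,376),(303,247)))
print("flange",plane(np.array((461,408))*s,.012,K,T),plane(np.array((304,284))*s,.012,K2,T2))
print("hole",tri((356,262),(439,340)))
print("handle tip",tri((342,181),(491,319)))
```

```text
blocktop (array([0.5846, 0.3301, 0.0981]), array([0.5859, 0.329 , 0.0979]))
flange [0.58601869 0.33398809 0.012     ] [0.57458428 0.32001297 0.012     ]
hole (array([ 0.5489, -0.0939,  0.0995]), array([ 0.5483, -0.0933,  0.0994]))
handle tip (array([ 0.4984, -0.2214,  0.2352]), array([ 0.4999, -0.2228,  0.2359]))
```

View pics/c.png

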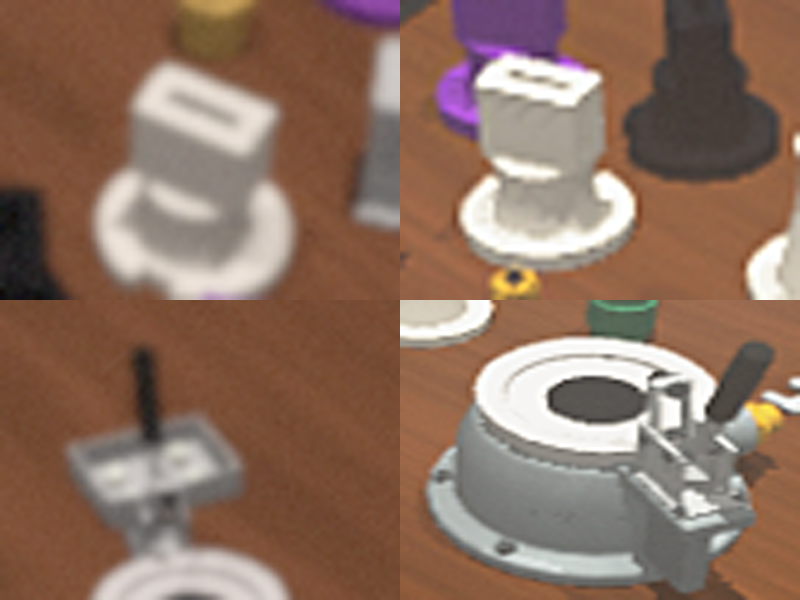

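The crop confirms it: flat-sided block with a slot in its top, at about (0.585, 0.330). Its notch faces the scene camera, near scene px (287,269). The key isn't visible yet, so I'll measure the yaw and then go look with the wrist camera.

Run:
```python
from h import *
from scipy.spatial.transform import Rotation as R
a,K,T=load("scene"); b,K2,T2=load("side")
n=plane((287.5,269.3),.012,K,T); print("notch",n, np.degrees(np.arctan2(*(n-[.585,.3295,0])[[1,0]])))
# block top corners in crops -> z=.1
for P,(x0,y0),KK,TT in(([(165,62),(280,108),(258,152),(132,105)],(262,222),K,T),([(497,55),(605,70),(585,108),(478,87)],(170-400*.17,145),K2,T2)):
    q=np.array([plane((x0+x*.17,y0+y*.17),.1,KK,TT)[:2] for x,y in P]); print(q.mean(0),[np.degrees(np.arctan2(*(q[j]-q[i])[::-1])).round(1) for i,j in((0,1),(3,2),(1,2),(0,3))],[np.linalg.norm(q[j]-q[i]).round(3) for i,j in((0,1),(3,2),(1,2),(0,3))])
st=r.state(); print(st["t"],st["eef_pos"],np.array(R.from_quat(np.roll(st["tcp_rot"],-1)).as_matrix()).round(3).tolist(),st["finger_gap"])
im,Kw,Tw=cap("wrist"); M=np.eye(4);M[:3,:3]=R.from_quat(np.roll(st["tcp_rot"],-1)).as_matrix();M[:3,3]=st["eef_pos"]
print((np.linalg.inv(M)@Tw).round(3).tolist(),Kw.tolist())
```

```text
notch [0.62612018 0.3460448  0.012     ] 21.917503432470145
[0.58177891 0.33159637] [np.float64(113.7), np.float64(116.0), np.float64(29.7), np.float64(23.0)] [np.float64(0.065), np.float64(0.069), np.float64(0.034), np.float64(0.036)]
[0.58181726 0.32329501] [np.float64(-59.3), np.float64(-64.6), np.float64(-144.4), np.float64(-143.8)] [np.float64(0.066), np.float64(0.067), np.float64(0.045), np.float64(0.038)]
0.1 [0.16746375 0.47077139 0.20855079] [[-0.942, 0.335, -0.0], [0.335, 0.942, -0.001], [0.0, -0.001, -1.0]] 0.0852245607447721
[[0.001, -0.962, -0.272, 0.069], [1.0, 0.0, 0.002, 0.0], [-0.001, -0.272, 0.962, -0.166], [0.0, 0.0, 0.0, 1.0]] [[305.38636382367946, 0.0, 255.80226234847757], [0.0, 305.38636382367946, 190.05976742008784], [0.0, 0.0, 1.0]]
```

Call:
apply_moves:
  increments:
    - {"dz": 45}
    - {"dx": 45, "dy": -15, "dz": 50, "twist": -0.1}
    - {"dx": 90, "dy": -31, "dz": 50, "twist": -0.2}
    - {"dx": 135, "dy": -46, "dz": 50, "twist": -0.3}
    - {"dx": 180, "dy": -61, "dz": 50, "twist": -0.4}
    - {"dx": 226, "dy": -77, "dz": 50, "twist": -0.5}
    - {"dx": 271, "dy": -92, "dz": 50, "twist": -0.6}
    - {"dx": 316, "dy": -108, "dz": 50, "twist": -0.7}
    - {"dx": 361, "dy": -123, "dz": 50, "twist": -0.79}
    - {"dx": 416, "dy": -142, "dz": 50, "twist": -0.79}

```text
validation failed for argument at $.in...
```

Call:
apply_moves:
  increments:
    - {}
    - {}

```text
validation failed for argument at $.in...
```

Run:
```python
from h import *
im,K,T=cap("wrist"); cv2.imwrite("pics/d.png",cv2.resize(im,(768,576)))
print(r.state()["eef_pos"],T.round(3).tolist(),proj((.583,.329,.1),K,T))
```

```text
[0.16753032 0.47089142 0.20871418] [[0.335, 0.907, 0.256, 0.102], [0.942, -0.322, -0.09, 0.494], [0.001, 0.272, -0.962, 0.375], [0.0, 0.0, 0.0, 1.0]] [259.45347454 504.79622499]
```

View pics/d.png

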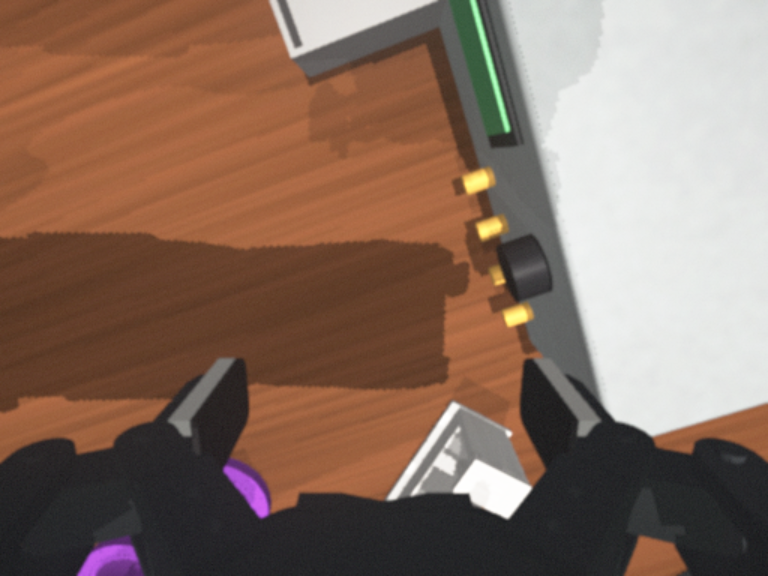

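The move was refused because every row needs all five fields, so this picture still shows the start pose with the instrument box. I'll send it again with complete rows.

Call:
apply_moves:
  increments:
    - {"jaw": 85, "dx": 0, "dy": 0, "dz": 45, "twist": 0}
    - {"jaw": 85, "dx": 45, "dy": -15, "dz": 50, "twist": -0.1}
    - {"jaw": 85, "dx": 90, "dy": -31, "dz": 50, "twist": -0.2}
    - {"jaw": 85, "dx": 135, "dy": -46, "dz": 50, "twist": -0.3}
    - {"jaw": 85, "dx": 180, "dy": -61, "dz": 50, "twist": -0.4}
    - {"jaw": 85, "dx": 226, "dy": -77, "dz": 50, "twist": -0.5}
    - {"jaw": 85, "dx": 271, "dy": -92, "dz": 50, "twist": -0.6}
    - {"jaw": 85, "dx": 316, "dy": -108, "dz": 50, "twist": -0.7}
    - {"jaw": 85, "dx": 361, "dy": -123, "dz": 50, "twist": -0.79}
    - {"jaw": 85, "dx": 416, "dy": -142, "dz": 50, "twist": -0.79}

```text
t: 1.2
eef_pos: [0.5773, 0.3308, 0.259]
tcp_rot: [-0.0, 0.538, 0.843, 0.0]
contact_force: [0.1, 2.1, 1.4]
finger_gap: 0.085
grasp_force: 0.0
```

Call:
apply_moves:
  increments:
    - {"jaw": 85, "dx": 0, "dy": 0, "dz": 0, "twist": 0}
    - {"jaw": 85, "dx": 0, "dy": 0, "dz": 0, "twist": 0}
    - {"jaw": 85, "dx": 0, "dy": 0, "dz": 0, "twist": 0}

```text
t: 1.5
eef_pos: [0.5752, 0.3321, 0.259]
tcp_rot: [-0.0, 0.536, 0.844, -0.0]
contact_force: [0.0, 0.0, 0.9]
finger_gap: 0.0854
grasp_force: 0.0
```

Run:
```python
from h import *
im,K,T=cap("wrist"); cv2.imwrite("pics/e.png",cv2.resize(im,(768,576)))
print(r.state()["eef_pos"],r.state()["joints"],T.round(3).tolist(),proj((.583,.329,.1),K,T)*1.5)
```

```text
[0.57494688 0.33227724 0.25942872] [5.23960324e-01 6.05543292e-01 6.76364223e-01 1.64139637e+00
 1.39106089e-04 1.65472066e+00] [[0.905, 0.41, 0.116, 0.546], [0.426, -0.871, -0.244, 0.395], [0.001, 0.27, -0.963, 0.425], [0.0, 0.0, 0.0, 1.0]] [391.37747514 264.00774216]
```

View pics/e.png

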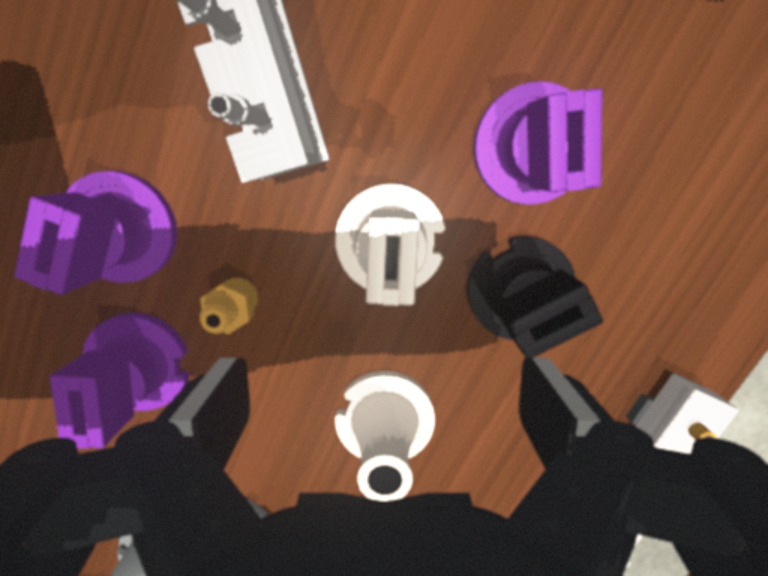

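The wrist view shows the slot nozzle with its block top centred near (392,260) and the notch at the right (438,243). The block edges are within about 2° of the tool axes. I'll take a quick numerical fix of the slot.

Run:
```python
from h import *
im,K,T=load("wrist"); g=cv2.cvtColor(im,cv2.COLOR_BGR2GRAY)
x0,y0=246,150; c=g[y0:203,x0:278]
m=(c<110).astype(np.uint8); n,l,s,cen=cv2.connectedComponentsWithStats(m)
print([(s[i].tolist()) for i in range(n)])
k=max((i for i in range(1,n)),key=lambda i:s[i][4]*(abs(cen[i][0]+x0-261)<6)); p=np.argwhere(l==k)[:,::-1].astype(np.float32)+[x0,y0]
rc=cv2.minAreaRect(p.astype(np.float32)); print(rc)
print(plane(rc[0],.1,K,T),plane((392/1.5,261/1.5),.1,K,T))
q=[plane((x/1.5,y/1.5),.1,K,T) for x,y in((367,305),(415,303),(418,220),(369,220))]
print([np.degrees(np.arctan2(*(q[j]-q[i])[[1,0]])).round(1) for i,j in((0,1),(3,2),(1,2),(0,3))])
print(plane((390/1.5,239/1.5),.012,K,T),r.state()["eef_pos"])
```

```text
[[0, 0, 32, 53, 1459], [11, 8, 9, 29, 226], [30, 43, 2, 10, 11]]
((261.0, 171.99998474121094), (7.6338629722595215, 28.42146110534668), 3.3664605617523193)
[0.58115942 0.3330696  0.1       ] [0.5824456  0.33121468 0.1       ]
[np.float64(27.7), np.float64(25.2), np.float64(114.3), np.float64(113.4)]
[0.58193369 0.33175441 0.012     ] [0.57494688 0.33227724 0.25942872]
```

Call:
apply_moves:
  increments:
    - {"jaw": 85, "dx": 7, "dy": -1, "dz": 0, "twist": -0.03}
    - {"jaw": 85, "dx": 7, "dy": -1, "dz": -45, "twist": -0.03}
    - {"jaw": 85, "dx": 7, "dy": -1, "dz": -90, "twist": -0.03}
    - {"jaw": 85, "dx": 7, "dy": -1, "dz": -130, "twist": -0.03}
    - {"jaw": 85, "dx": 7, "dy": -1, "dz": -165, "twist": -0.03}
    - {"jaw": 85, "dx": 7, "dy": -1, "dz": -190, "twist": -0.03}
    - {"jaw": 85, "dx": 7, "dy": -1, "dz": -202, "twist": -0.03}
    - {"jaw": 85, "dx": 7, "dy": -1, "dz": -202, "twist": -0.03}

```text
t: 2.35
eef_pos: [0.582, 0.3306, 0.0561]
tcp_rot: [-0.0, 0.549, 0.836, -0.001]
contact_force: [0.4, 0.2, -0.2]
finger_gap: 0.0848
grasp_force: 0.0
```

Call:
apply_moves:
  increments:
    - {"jaw": 60, "dx": 0, "dy": 0, "dz": 0, "twist": 0}
    - {"jaw": 50, "dx": 0, "dy": 0, "dz": 0, "twist": 0}
    - {"jaw": 42, "dx": 0, "dy": 0, "dz": 0, "twist": 0}
    - {"jaw": 34, "dx": 0, "dy": 0, "dz": 0, "twist": 0}
    - {"jaw": 26, "dx": 0, "dy": 0, "dz": 0, "twist": 0}
    - {"jaw": 20, "dx": 0, "dy": 0, "dz": 0, "twist": 0}
    - {"jaw": 20, "dx": 0, "dy": 0, "dz": 0, "twist": 0}
    - {"jaw": 20, "dx": 0, "dy": 0, "dz": 0, "twist": 0}

```text
t: 3.15
eef_pos: [0.5833, 0.331, 0.0582]
tcp_rot: [0.0, 0.549, 0.836, 0.001]
contact_force: [-2.6, 0.0, 7.2]
finger_gap: 0.0347
grasp_force: 59.7
```

Gripped, with the pads at 35 mm and 60 N. I'll lift and carry it high to just past the seat, so the wrist camera sees the seat and key clear of the part.

Call:
apply_moves:
  increments:
    - {"jaw": 20, "dx": 0, "dy": 0, "dz": 10, "twist": 0}
    - {"jaw": 20, "dx": 0, "dy": 0, "dz": 35, "twist": 0}
    - {"jaw": 20, "dx": 0, "dy": 0, "dz": 75, "twist": 0}
    - {"jaw": 20, "dx": 0, "dy": 0, "dz": 120, "twist": 0}
    - {"jaw": 20, "dx": 0, "dy": 0, "dz": 165, "twist": 0}
    - {"jaw": 20, "dx": 0, "dy": 0, "dz": 210, "twist": 0}
    - {"jaw": 20, "dx": 0, "dy": 0, "dz": 250, "twist": 0}
    - {"jaw": 20, "dx": 0, "dy": 0, "dz": 275, "twist": 0}
    - {"jaw": 20, "dx": 0, "dy": 0, "dz": 280, "twist": 0}

```text
t: 4.05
eef_pos: [0.5825, 0.3305, 0.3395]
tcp_rot: [0.001, 0.549, 0.836, 0.001]
contact_force: [0.5, 0.7, -3.9]
finger_gap: 0.0349
grasp_force: 61.3
```

Call:
apply_moves:
  increments:
    - {"jaw": 20, "dx": -3, "dy": -20, "dz": 0, "twist": -0.05}
    - {"jaw": 20, "dx": -8, "dy": -60, "dz": 0, "twist": -0.13}
    - {"jaw": 20, "dx": -14, "dy": -105, "dz": 0, "twist": -0.21}
    - {"jaw": 20, "dx": -20, "dy": -150, "dz": 0, "twist": -0.29}
    - {"jaw": 20, "dx": -26, "dy": -195, "dz": 0, "twist": -0.37}
    - {"jaw": 20, "dx": -32, "dy": -240, "dz": 0, "twist": -0.45}
    - {"jaw": 20, "dx": -38, "dy": -285, "dz": 0, "twist": -0.53}
    - {"jaw": 20, "dx": -44, "dy": -330, "dz": 0, "twist": -0.61}
    - {"jaw": 20, "dx": -50, "dy": -375, "dz": 0, "twist": -0.69}
    - {"jaw": 20, "dx": -57, "dy": -415, "dz": 0, "twist": -0.75}

```text
t: 5.05
eef_pos: [0.525, -0.0863, 0.3377]
tcp_rot: [0.0, 0.818, 0.575, 0.0]
contact_force: [0.1, -0.1, -4.3]
finger_gap: 0.0345
grasp_force: 61.5
```

Call:
apply_moves:
  increments:
    - {"jaw": 20, "dx": -6, "dy": -40, "dz": 0, "twist": -0.03}
    - {"jaw": 20, "dx": -13, "dy": -80, "dz": 0, "twist": -0.03}
    - {"jaw": 20, "dx": -18, "dy": -106, "dz": 0, "twist": -0.03}
    - {"jaw": 20, "dx": -18, "dy": -106, "dz": 0, "twist": -0.03}
    - {"jaw": 20, "dx": -18, "dy": -106, "dz": 0, "twist": -0.03}
    - {"jaw": 20, "dx": -18, "dy": -106, "dz": 0, "twist": -0.03}

```text
t: 5.65
eef_pos: [0.5079, -0.1896, 0.3373]
tcp_rot: [-0.0, 0.825, 0.565, 0.0]
contact_force: [0.4, 0.7, -4.6]
finger_gap: 0.0347
grasp_force: 61.5
```

Run:
```python
from h import *
im,K,T=cap("wrist"); cv2.imwrite("pics/f.png",cv2.resize(im,(768,576)))
s=r.state();print(s["t"],s["eef_pos"],s["tcp_rot"],s["joints"],s["finger_gap"],T.round(3).tolist(),proj((.549,-.0935,.1),K,T)*1.5)
```

```text
5.7 [ 0.50797704 -0.18939192  0.33727249] [3.73112395e-07 8.25102808e-01 5.64982605e-01 1.11670623e-04] [-3.56985316e-01  3.34816934e-01  4.53484044e-01  1.68933426e+00
  1.82195724e-04  1.58378300e+00] 0.03463743165806408 [[0.932, -0.348, -0.098, 0.532], [-0.361, -0.898, -0.252, -0.125], [0.0, 0.27, -0.963, 0.503], [0.0, 0.0, 0.0, 1.0]] [388.53558427 112.19526995]
```

View pics/f.png

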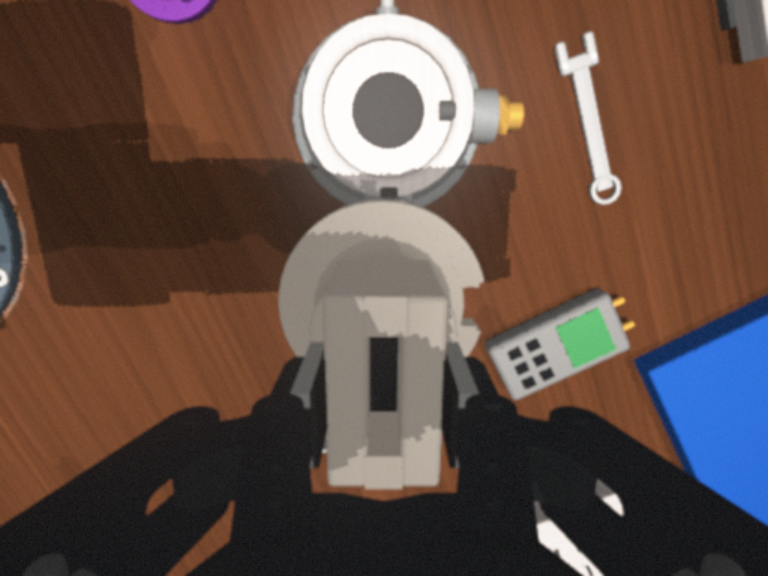

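The wrist view shows the hole centre at (388,110), the key at (447,110) and the clamp below. The held nozzle's flange is centred near (382,300) with its notch at the right (475,303). I'll fit these now.

```bash
cat > fit.py <<'E'
from h import *
from scipy.optimize import least_squares
from scipy.spatial.transform import Rotation as R
im,K,T=load("wrist"); s=r.state(); e=s["eef_pos"]; M=R.from_quat(np.roll(s["tcp_rot"],-1)).as_matrix()
hsv=cv2.cvtColor(im,cv2.COLOR_BGR2HSV); g=cv2.cvtColor(im,cv2.COLOR_BGR2GRAY)
def circ(P,r0=None):
    f=lambda p:np.hypot(P[:,0]-p[0],P[:,1]-p[1])-(p[2] if r0 is None else r0)
    o=least_squares(f,[*P.mean(0),.03],loss="soft_l1",f_scale=.0005); return o.x.round(4)
# hole
m=(g<140).astype(np.uint8); n,l,st,c=cv2.connectedComponentsWithStats(m)
k=l[int(110/1.5),int(388/1.5)]; cn=max(cv2.findContours((l==k).astype(np.uint8),0,1)[0],key=len)[:,0]
H=circ(np.array([plane(q,.1,K,T)[:2] for q in cn]));print("hole",H,st[k])
k=l[int(110/1.5),int(447/1.5)];key=plane(c[k],.109,K,T);print("key",key,st[k],"yaw",np.degrees(np.arctan2(*(key[:2]-H[:2])[::-1])))
# rim outer: bright white edge, z=.108
P=[]
for a in np.radians(np.arange(-180,0,4)):
    v=[(258.7+q*np.cos(a),73.3+q*np.sin(a)) for q in np.arange(50,68,.5)]
    w=[hsv[int(round(y)),int(round(x)),2] if y>=0 else 0 for x,y in v]
    i=int(np.argmin(np.diff(np.array(w,int)))); P.append(plane(v[i],.108,K,T)[:2])
print("rim",circ(np.array(P)))
z=e[2]-.058+.012; P=[]
for a in np.radians(np.r_[-225:-10:3]):
    v=[(254.7+q*np.cos(a),200+q*np.sin(a)) for q in np.arange(55,80,.5)]
    w=np.array([hsv[int(round(y)),int(round(x)),1] for x,y in v],int); i=int(np.argmax(w[2:]-w[:-2]))
    if (w[2:]-w[:-2])[i]>25:P.append(plane(v[i+1],z,K,T)[:2])
C=circ(np.array(P));C2=circ(np.array(P),.05);print("flange",len(P),C,C2,"in tool",(M.T@(np.r_[C2[:2],e[2]]-e)).round(4))
nt=plane((473/1.5,304/1.5),z,K,T); print("notch yaw",np.degrees(np.arctan2(*(nt[:2]-C2[:2])[::-1])),"tool y yaw",np.degrees(np.arctan2(M[1,1],M[0,1])),e)
E
python3 fit.py
```

```text
hole [ 0.5488 -0.0918  0.0283] [ 235   49   47   49 1812]
key [ 0.59306175 -0.10971738  0.109     ] [293  67  10  13 109] yaw -22.038355695551022
rim [ 0.5489 -0.0917  0.0691]
flange 52 [ 0.5066 -0.1896  0.0509] [ 0.5066 -0.1885  0.03  ] in tool [ 0.0003 -0.0016 -0.    ]
notch yaw -21.80040712368969 tool y yaw -21.197833477186037 [ 0.50797704 -0.18939192  0.33727249]
```

Call:
apply_moves:
  increments:
    - {"jaw": 20, "dx": 14, "dy": 33, "dz": 0, "twist": -0.01}
    - {"jaw": 20, "dx": 28, "dy": 66, "dz": 0, "twist": -0.01}
    - {"jaw": 20, "dx": 41.5, "dy": 97.5, "dz": 0, "twist": -0.01}
    - {"jaw": 20, "dx": 41.5, "dy": 97.5, "dz": 0, "twist": -0.01}
    - {"jaw": 20, "dx": 41.5, "dy": 97.5, "dz": -35, "twist": -0.01}
    - {"jaw": 20, "dx": 41.5, "dy": 97.5, "dz": -75, "twist": -0.01}
    - {"jaw": 20, "dx": 41.5, "dy": 97.5, "dz": -115, "twist": -0.01}
    - {"jaw": 20, "dx": 41.5, "dy": 97.5, "dz": -145, "twist": -0.01}
    - {"jaw": 20, "dx": 41.5, "dy": 97.5, "dz": -155, "twist": -0.01}
    - {"jaw": 20, "dx": 41.5, "dy": 97.5, "dz": -160, "twist": -0.01}

```text
t: 6.7
eef_pos: [0.5491, -0.0923, 0.1769]
tcp_rot: [-0.0, 0.828, 0.561, -0.0]
contact_force: [0.3, -1.2, -3.8]
finger_gap: 0.035
grasp_force: 61.7
```

Call:
apply_moves:
  increments:
    - {"jaw": 20, "dx": 0, "dy": 0, "dz": 0, "twist": 0}
    - {"jaw": 20, "dx": 0, "dy": 0, "dz": 0, "twist": 0}
    - {"jaw": 20, "dx": 0, "dy": 0, "dz": 0, "twist": 0}

```text
t: 7.0
eef_pos: [0.5501, -0.0929, 0.1783]
tcp_rot: [0.001, 0.828, 0.56, 0.001]
contact_force: [0.1, 0.2, -3.4]
finger_gap: 0.0348
grasp_force: 61.6
```

Run:
```python
from h import *
a,K,T=cap("scene"); b,K2,T2=cap("side"); w,K3,T3=cap("wrist")
u=proj((.549,-.092,.13),K,T).astype(int); v=proj((.549,-.092,.13),K2,T2).astype(int); print(u,v)
f=lambda im,c:cv2.resize(im[c[1]-45:c[1]+45,c[0]-60:c[0]+60],(400,300),interpolation=cv2.INTER_CUBIC)
cv2.imwrite("pics/g.png",np.vstack([np.hstack([f(a,u),f(b,v)]),np.hstack([cv2.resize(w,(400,300))]*2)]))
s=r.state();print(s["t"],s["eef_pos"],s["contact_force"])
```

```text
[227 161] [281 208]
7.15 [ 0.54969413 -0.09283234  0.17759013] [-0.19653649  0.36784854 -4.0996929 ]
```

View pics/g.png

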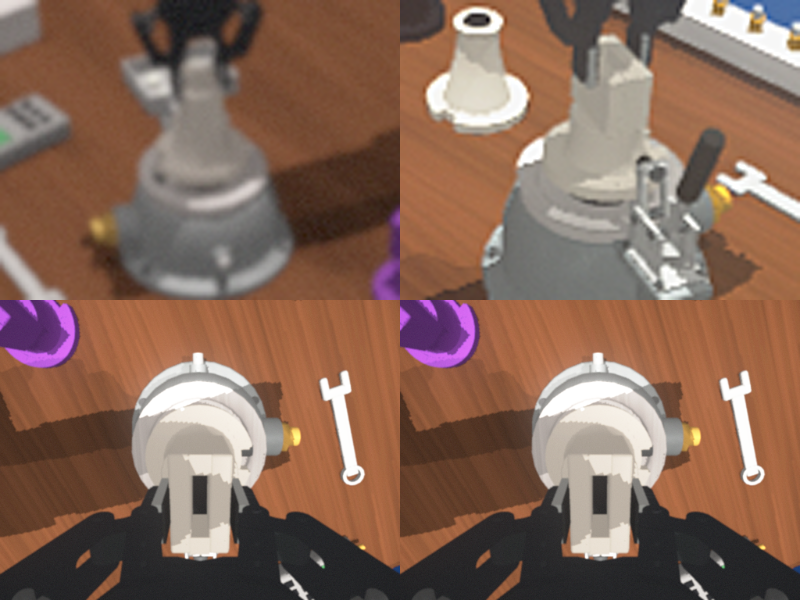

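The nozzle is centred over the seat, and the key shows dark inside the notch at wrist-crop (248,452). I'll lower it in small steps.

Call:
apply_moves:
  increments:
    - {"jaw": 20, "dx": 0, "dy": 0, "dz": -3, "twist": 0}
    - {"jaw": 20, "dx": 0, "dy": 0, "dz": -6, "twist": 0}
    - {"jaw": 20, "dx": 0, "dy": 0, "dz": -9, "twist": 0}
    - {"jaw": 20, "dx": 0, "dy": 0, "dz": -11, "twist": 0}
    - {"jaw": 20, "dx": 0, "dy": 0, "dz": -13, "twist": 0}
    - {"jaw": 20, "dx": 0, "dy": 0, "dz": -13, "twist": 0}

```text
t: 7.75
eef_pos: [0.5492, -0.0927, 0.1637]
tcp_rot: [-0.0, 0.828, 0.56, -0.0]
contact_force: [-0.3, 1.0, -4.3]
finger_gap: 0.0345
grasp_force: 61.8
```

Call:
apply_moves:
  increments:
    - {"jaw": 20, "dx": 0, "dy": 0, "dz": -2, "twist": 0}
    - {"jaw": 20, "dx": 0, "dy": 0, "dz": -4, "twist": 0}
    - {"jaw": 20, "dx": 0, "dy": 0, "dz": -5, "twist": 0}
    - {"jaw": 20, "dx": 0, "dy": 0, "dz": -5, "twist": 0}
    - {"jaw": 20, "dx": 0, "dy": 0, "dz": -5, "twist": 0}

```text
t: 8.25
eef_pos: [0.5494, -0.0928, 0.159]
tcp_rot: [-0.0, 0.828, 0.56, 0.0]
contact_force: [-0.1, 0.8, -5.1]
finger_gap: 0.035
grasp_force: 61.8
```

Call:
apply_moves:
  increments:
    - {"jaw": 20, "dx": 0, "dy": 0, "dz": -1, "twist": 0}
    - {"jaw": 20, "dx": 0, "dy": 0, "dz": -1, "twist": 0}
    - {"jaw": 20, "dx": 0, "dy": 0, "dz": -2, "twist": 0}
    - {"jaw": 20, "dx": 0, "dy": 0, "dz": -2, "twist": 0}

```text
t: 8.65
eef_pos: [0.5494, -0.0927, 0.1582]
tcp_rot: [0.0, 0.828, 0.56, 0.0]
contact_force: [-6.9, 2.1, 15.2]
finger_gap: 0.0347
grasp_force: 64.0
```

Contact at z=0.158, exactly the expected home height. I'll release and rise.

Call:
apply_moves:
  increments:
    - {"jaw": 38, "dx": 0, "dy": 0, "dz": 0.5, "twist": 0}
    - {"jaw": 44, "dx": 0, "dy": 0, "dz": 1, "twist": 0}
    - {"jaw": 52, "dx": 0, "dy": 0, "dz": 1, "twist": 0}
    - {"jaw": 60, "dx": 0, "dy": 0, "dz": 1, "twist": 0}
    - {"jaw": 60, "dx": 0, "dy": 0, "dz": 1, "twist": 0}
    - {"jaw": 60, "dx": 0, "dy": 0, "dz": 20, "twist": 0}
    - {"jaw": 60, "dx": 0, "dy": 0, "dz": 50, "twist": 0}
    - {"jaw": 60, "dx": 0, "dy": 0, "dz": 90, "twist": 0}
    - {"jaw": 60, "dx": 0, "dy": 0, "dz": 130, "twist": 0}
    - {"jaw": 60, "dx": 0, "dy": 0, "dz": 150, "twist": 0}

```text
t: 9.65
eef_pos: [0.5498, -0.0928, 0.3103]
tcp_rot: [0.001, 0.828, 0.56, 0.001]
contact_force: [1.0, -0.0, -0.0]
finger_gap: 0.0599
grasp_force: 0.0
```

Call:
apply_moves:
  increments:
    - {"jaw": 30, "dx": -10, "dy": -25, "dz": 10, "twist": 0}
    - {"jaw": 0, "dx": -25, "dy": -60, "dz": 20, "twist": 0}
    - {"jaw": 0, "dx": -38, "dy": -93, "dz": 20, "twist": 0}
    - {"jaw": 0, "dx": -38, "dy": -93, "dz": 20, "twist": 0}
    - {"jaw": 0, "dx": -38, "dy": -93, "dz": 20, "twist": 0}
    - {"jaw": 0, "dx": -38, "dy": -93, "dz": 20, "twist": 0}

```text
t: 10.25
eef_pos: [0.5115, -0.1852, 0.3269]
tcp_rot: [-0.0, 0.828, 0.561, 0.0]
contact_force: [0.1, -0.4, 0.3]
finger_gap: 0.0001
grasp_force: 0.0
```

Run:
```python
from h import *
a,K,T=cap("scene"); b,K2,T2=cap("side"); w,K3,T3=cap("wrist")
f=lambda im,c:cv2.resize(im[c[1]-45:c[1]+45,c[0]-60:c[0]+60],(400,300),interpolation=cv2.INTER_CUBIC)
cv2.imwrite("pics/i.png",np.vstack([np.hstack([f(a,(227,150)),f(b,(281,208))]),np.hstack([cv2.resize(w,(400,300)),cv2.resize(w[40:140,190:325],(400,300))])]))
s=r.state();print(s["t"],s["eef_pos"],s["contact_force"],s["finger_gap"])
print("grip tip by angle; side/scene px")
S=np.array([.549,-.092,.1]);yw=np.radians(-22);o=np.array([np.sin(yw),-np.cos(yw),0])
pv=S+o*.104+[0,0,.03]
for th in(1.2,1.35,1.5):
    p=pv+.117*(np.cos(th)*o+np.sin(th)*np.array([0,0,1.]));print(th,p.round(3),proj(p,K,T).round(1),proj(p,K2,T2).round(1))
```

```text
10.4 [ 0.51161879 -0.18498527  0.32689415] [ 0.39390423  0.33810965 -0.13808969] 0.0002638363390353125
grip tip by angle; side/scene px
1.2 [ 0.494 -0.228  0.239] [218.9 113.8] [314.6 205. ]
1.35 [ 0.5   -0.212  0.244] [219.7 114.9] [311.  199.1]
1.5 [ 0.507 -0.196  0.247] [220.6 116.7] [307.2 194.1]
```

View pics/i.png

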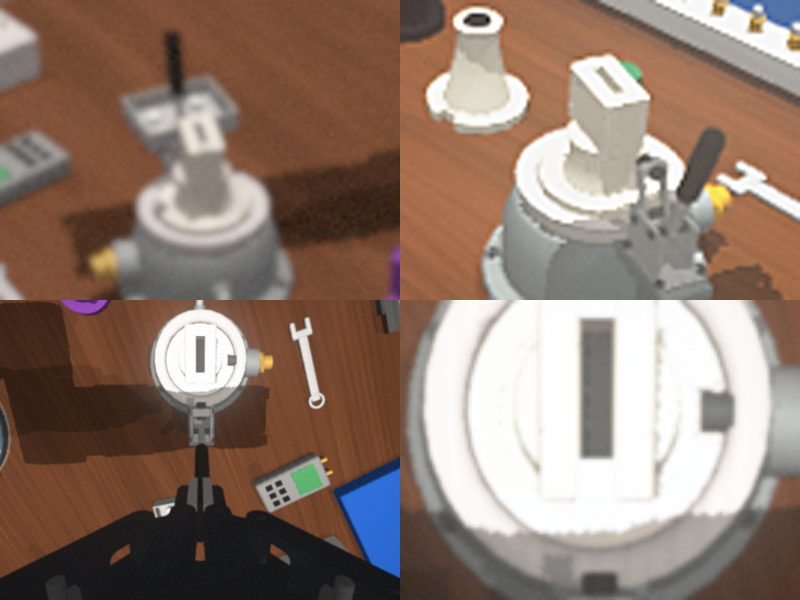

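The nozzle is home: the key fills the notch at wrist-crop (717,410), and the flange is flat and concentric. The handle tip in the side view fits an angle of about 1.22. I'll work out waypoints for pushing the handle from inside with closed fingers.

Run:
```python
import numpy as np
c0,z0=100.2,327
for th in [1.3,1.2,1.1,1.0,.9,.8,.7,.6,.5,.4,.3,.2,.15,.1,.05,0,-.03]:
    rho=85
    o=104+rho*np.cos(th)-9*np.sin(th)-11; z=130+rho*np.sin(th)+9*np.cos(th)
    d=o-c0; print(th,"dx %.1f dy %.1f dz %.1f (rel dz-start115: %.1f)"%(-.3746*d,-.9272*d,z-z0,z-z0+115))
```

```text
1.3 dx -2.6 dy -6.4 dz -112.7 (rel dz-start115: 2.3)
1.2 dx -5.7 dy -14.1 dz -114.5 (rel dz-start115: 0.5)
1.1 dx -8.7 dy -21.6 dz -117.2 (rel dz-start115: -2.2)
1.0 dx -11.7 dy -28.9 dz -120.6 (rel dz-start115: -5.6)
0.9 dx -14.5 dy -35.8 dz -124.8 (rel dz-start115: -9.8)
0.8 dx -17.1 dy -42.2 dz -129.8 (rel dz-start115: -14.8)
0.7 dx -19.5 dy -48.2 dz -135.4 (rel dz-start115: -20.4)
0.6 dx -21.7 dy -53.7 dz -141.6 (rel dz-start115: -26.6)
0.5 dx -23.6 dy -58.5 dz -148.4 (rel dz-start115: -33.4)
0.4 dx -25.3 dy -62.7 dz -155.6 (rel dz-start115: -40.6)
0.3 dx -26.7 dy -66.2 dz -163.3 (rel dz-start115: -48.3)
0.2 dx -27.8 dy -68.9 dz -171.3 (rel dz-start115: -56.3)
0.15 dx -28.3 dy -70.0 dz -175.4 (rel dz-start115: -60.4)
0.1 dx -28.6 dy -70.9 dz -179.6 (rel dz-start115: -64.6)
0.05 dx -28.9 dy -71.6 dz -183.8 (rel dz-start115: -68.8)
0 dx -29.1 dy -72.1 dz -188.0 (rel dz-start115: -73.0)
-0.03 dx -29.2 dy -72.4 dz -190.6 (rel dz-start115: -75.6)
```

Call:
apply_moves:
  increments:
    - {"jaw": 0, "dx": 0, "dy": 0, "dz": -40, "twist": 0}
    - {"jaw": 0, "dx": 0, "dy": 0, "dz": -75, "twist": 0}
    - {"jaw": 0, "dx": 0, "dy": 0, "dz": -100, "twist": 0}
    - {"jaw": 0, "dx": 0, "dy": 0, "dz": -106, "twist": 0}
    - {"jaw": 0, "dx": 0, "dy": 0, "dz": -106, "twist": 0}

```text
t: 10.9
eef_pos: [0.5111, -0.1853, 0.2209]
tcp_rot: [-0.0, 0.828, 0.561, -0.0]
contact_force: [0.0, 0.6, 0.6]
finger_gap: 0.0003
grasp_force: 0.0
```

Call:
apply_moves:
  increments:
    - {"jaw": 0, "dx": -3, "dy": -7, "dz": -7, "twist": 0}
    - {"jaw": 0, "dx": -6, "dy": -14, "dz": -9, "twist": 0}
    - {"jaw": 0, "dx": -9, "dy": -22, "dz": -11, "twist": 0}
    - {"jaw": 0, "dx": -12, "dy": -29, "dz": -15, "twist": 0}
    - {"jaw": 0, "dx": -14.5, "dy": -36, "dz": -19, "twist": 0}
    - {"jaw": 0, "dx": -17, "dy": -42, "dz": -24, "twist": 0}
    - {"jaw": 0, "dx": -19.5, "dy": -48, "dz": -29.5, "twist": 0}
    - {"jaw": 0, "dx": -22, "dy": -54, "dz": -36, "twist": 0}

```text
t: 11.7
eef_pos: [0.4891, -0.2403, 0.1846]
tcp_rot: [0.0, 0.828, 0.56, 0.0]
contact_force: [0.8, 0.7, 2.0]
finger_gap: -0.0002
grasp_force: 0.7
```

Call:
apply_moves:
  increments:
    - {"jaw": 0, "dx": -1.6, "dy": -4.5, "dz": -6.5, "twist": 0}
    - {"jaw": 0, "dx": -3.3, "dy": -8.7, "dz": -14, "twist": 0}
    - {"jaw": 0, "dx": -4.7, "dy": -12, "dz": -21, "twist": 0}
    - {"jaw": 0, "dx": -5.8, "dy": -15, "dz": -29, "twist": 0}
    - {"jaw": 0, "dx": -6.6, "dy": -17, "dz": -37, "twist": 0}
    - {"jaw": 0, "dx": -7, "dy": -18, "dz": -42, "twist": 0}
    - {"jaw": 0, "dx": -7, "dy": -18, "dz": -45, "twist": 0}
    - {"jaw": 0, "dx": -7, "dy": -18, "dz": -46, "twist": 0}
    - {"jaw": 0, "dx": -7, "dy": -18, "dz": -46, "twist": 0}

```text
t: 12.6
eef_pos: [0.4824, -0.2576, 0.139]
tcp_rot: [-0.0, 0.828, 0.561, 0.0]
contact_force: [0.6, 0.1, -0.5]
finger_gap: -0.0003
grasp_force: 0.0
```

Call:
apply_moves:
  increments:
    - {"jaw": 0, "dx": 0, "dy": 0, "dz": -1, "twist": 0}
    - {"jaw": 0, "dx": 0, "dy": 0, "dz": -2, "twist": 0}
    - {"jaw": 0, "dx": 0, "dy": 0, "dz": -2, "twist": 0}
    - {"jaw": 0, "dx": 0, "dy": 0, "dz": -2, "twist": 0}

```text
t: 13.0
eef_pos: [0.4824, -0.2578, 0.1371]
tcp_rot: [0.0, 0.828, 0.56, 0.0]
contact_force: [0.3, -1.4, 0.2]
finger_gap: -0.0001
grasp_force: 0.3
```

Call:
apply_moves:
  increments:
    - {"jaw": 0, "dx": 0, "dy": 0, "dz": -1, "twist": 0}
    - {"jaw": 0, "dx": 0, "dy": 0, "dz": -2, "twist": 0}
    - {"jaw": 0, "dx": 0, "dy": 0, "dz": -2, "twist": 0}
    - {"jaw": 0, "dx": 0, "dy": 0, "dz": -2, "twist": 0}

```text
t: 13.4
eef_pos: [0.4823, -0.2577, 0.135]
tcp_rot: [-0.0, 0.828, 0.56, -0.0]
contact_force: [0.1, 0.1, 1.3]
finger_gap: -0.0001
grasp_force: 0.1
```

Run:
```python
from h import *
a,K,T=cap("scene"); b,K2,T2=cap("side"); w,K3,T3=cap("wrist")
f=lambda im,c:cv2.resize(im[c[1]-45:c[1]+45,c[0]-60:c[0]+60],(400,300),interpolation=cv2.INTER_CUBIC)
cv2.imwrite("pics/j.png",np.vstack([np.hstack([f(a,(227,150)),f(b,(300,218))]),np.hstack([cv2.resize(w,(400,300)),cv2.resize(w[100:300,120:387],(400,300))])]))
s=r.state();print(s["t"],s["eef_pos"],s["contact_force"])
```

```text
13.55 [ 0.48230301 -0.25773559  0.13496202] [-0.01823474  0.39827494  0.644808  ]
```

View pics/j.png

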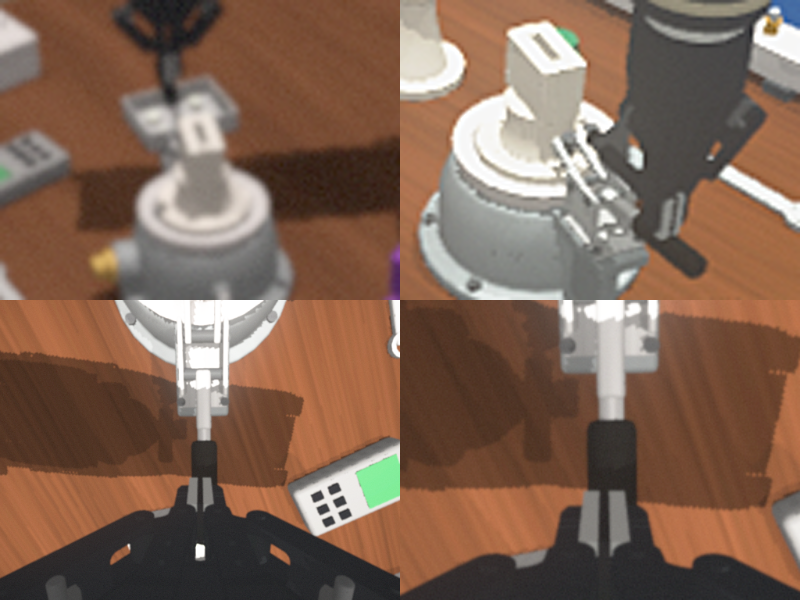

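The handle is still being followed down and isn't at its stop: the clamp arm still leans at side-crop (570,150), and the grip tip is at side-crop (700,265). I'll work out the angle from that tip.

Run:
```python
from h import *
b,K2,T2=load("side")
S=np.array([.549,-.092,.1]);yw=np.radians(-22);o=np.array([np.sin(yw),-np.cos(yw),0]);pv=S+o*.104+[0,0,.03]
print("tip seen",240+298*.3,173+265*.3)
for th in(-.1,0,.1,.2,.3,.4,.5):
    p=pv+.117*(np.cos(th)*o+np.sin(th)*np.array([0,0,1.]));print(th,p.round(3),proj(p,K2,T2).round(1))
e=np.array(r.state()["eef_pos"]);print("TCP px",proj(e,K2,T2),"out",(e-S)@o)
```

```text
tip seen 329.4 252.5
-0.1 [ 0.466 -0.296  0.118] [325.7 266.2]
0 [ 0.466 -0.297  0.13 ] [326.5 262.6]
0.1 [ 0.466 -0.296  0.142] [327.  258.6]
0.2 [ 0.467 -0.295  0.153] [327.3 254.3]
0.3 [ 0.468 -0.292  0.165] [327.3 249.6]
0.4 [ 0.47  -0.288  0.176] [326.9 244.8]
0.5 [ 0.472 -0.284  0.186] [326.3 239.7]
TCP px [316.9388372  249.01414012] out 0.1786524910400341
```

Call:
apply_moves:
  increments:
    - {"jaw": 0, "dx": 0, "dy": 0, "dz": -1, "twist": 0}
    - {"jaw": 0, "dx": 0, "dy": 0, "dz": -2, "twist": 0}
    - {"jaw": 0, "dx": 0, "dy": 0, "dz": -3, "twist": 0}
    - {"jaw": 0, "dx": 0, "dy": 0, "dz": -4, "twist": 0}

```text
t: 13.95
eef_pos: [0.4824, -0.2578, 0.1309]
tcp_rot: [0.0, 0.828, 0.56, -0.0]
contact_force: [-0.2, -1.1, 0.9]
finger_gap: 0.0003
grasp_force: 0.5
```

Call:
apply_moves:
  increments:
    - {"jaw": 0, "dx": 0, "dy": 0, "dz": -1, "twist": 0}
    - {"jaw": 0, "dx": 0, "dy": 0, "dz": -2, "twist": 0}
    - {"jaw": 0, "dx": 0, "dy": 0, "dz": -3, "twist": 0}
    - {"jaw": 0, "dx": 0, "dy": 0, "dz": -4, "twist": 0}

```text
t: 14.35
eef_pos: [0.4823, -0.2578, 0.1269]
tcp_rot: [-0.0, 0.828, 0.56, -0.0]
contact_force: [0.2, -0.4, 1.4]
finger_gap: -0.0001
grasp_force: 0.6
```

```bash
cat > tip.py <<'E'
from h import *
def t(b):
    g=cv2.cvtColor(b,cv2.COLOR_BGR2HSV); m=((g[:,:,2]<75)&(g[:,:,1]<90)).astype(np.uint8); m[:238]=0;m[285:]=0;m[:,:312]=0;m[:,345:]=0
    n,l,s,c=cv2.connectedComponentsWithStats(m); return [(s[i].tolist(),c[i].round(1).tolist()) for i in range(1,n) if s[i][4]>15]
if __name__=="__main__":
    print(t(load("side")[0])); print(t(cap("side")[0])); print(r.state()["contact_force"])
E
python3 tip.py
```

```text
[([312, 238, 19, 18, 121], [321.6, 247.6])]
[([312, 238, 19, 22, 142], [320.8, 249.5])]
[-0.11502488 -2.01719628  1.73318219]
```

The handle is still following, with about 5 px left to its stop. I'll keep going down and watch the force.

Call:
apply_moves:
  increments:
    - {"jaw": 0, "dx": 0, "dy": 0, "dz": -1, "twist": 0}
    - {"jaw": 0, "dx": 0, "dy": 0, "dz": -2, "twist": 0}
    - {"jaw": 0, "dx": 0, "dy": 0, "dz": -3, "twist": 0}
    - {"jaw": 0, "dx": 0, "dy": 0, "dz": -4, "twist": 0}

```text
t: 14.8
eef_pos: [0.4823, -0.2577, 0.1229]
tcp_rot: [-0.0, 0.828, 0.56, -0.0]
contact_force: [-0.1, -0.7, 0.9]
finger_gap: -0.0001
grasp_force: 0.6
```

Call:
apply_moves:
  increments:
    - {"jaw": 0, "dx": 0, "dy": 0, "dz": -1, "twist": 0}
    - {"jaw": 0, "dx": 0, "dy": 0, "dz": -2, "twist": 0}
    - {"jaw": 0, "dx": 0, "dy": 0, "dz": -3, "twist": 0}

```text
t: 15.1
eef_pos: [0.4824, -0.2578, 0.1199]
tcp_rot: [0.0, 0.828, 0.56, 0.0]
contact_force: [-0.3, -0.6, 1.9]
finger_gap: 0.0
grasp_force: 0.6
```

```bash
python3 tip.py
```

```text
[([312, 238, 19, 22, 142], [320.8, 249.5])]
[([312, 238, 19, 25, 137], [321.0, 252.5])]
[ 0.04980459 -0.72237328  0.45367993]
```

Call:
apply_moves:
  increments:
    - {"jaw": 0, "dx": 0, "dy": 0, "dz": -1, "twist": 0}
    - {"jaw": 0, "dx": 0, "dy": 0, "dz": -2, "twist": 0}
    - {"jaw": 0, "dx": 0, "dy": 0, "dz": -3, "twist": 0}

```text
t: 15.45
eef_pos: [0.4824, -0.2578, 0.1169]
tcp_rot: [0.0, 0.828, 0.56, 0.0]
contact_force: [0.1, -1.0, 1.0]
finger_gap: 0.0002
grasp_force: 0.6
```

Call:
apply_moves:
  increments:
    - {"jaw": 0, "dx": 0, "dy": 0, "dz": -1, "twist": 0}
    - {"jaw": 0, "dx": 0, "dy": 0, "dz": -2, "twist": 0}
    - {"jaw": 0, "dx": 0, "dy": 0, "dz": -3, "twist": 0}

```text
t: 15.75
eef_pos: [0.4829, -0.2581, 0.1158]
tcp_rot: [0.001, 0.828, 0.56, 0.001]
contact_force: [-9.2, 3.8, 37.1]
finger_gap: 0.0004
grasp_force: 18.7
```

```bash
python3 tip.py
```

```text
[([312, 238, 19, 25, 137], [321.0, 252.5])]
[([312, 243, 19, 22, 128], [321.5, 255.1])]
[-9.5025672   3.81636353 29.83642657]
```

The stop is reached (37 N, tip where the closed angle predicts). I'll back off, rise clear and check.

Call:
apply_moves:
  increments:
    - {"jaw": 0, "dx": 0, "dy": 0, "dz": 3, "twist": 0}
    - {"jaw": 0, "dx": 0, "dy": 0, "dz": 10, "twist": 0}
    - {"jaw": 0, "dx": 0, "dy": 0, "dz": 30, "twist": 0}
    - {"jaw": 0, "dx": 0, "dy": 0, "dz": 70, "twist": 0}
    - {"jaw": 0, "dx": 0, "dy": 0, "dz": 115, "twist": 0}
    - {"jaw": 0, "dx": 0, "dy": 0, "dz": 160, "twist": 0}
    - {"jaw": 0, "dx": 0, "dy": 0, "dz": 200, "twist": 0}
    - {"jaw": 0, "dx": 0, "dy": 0, "dz": 200, "twist": 0}
    - {"jaw": 0, "dx": 0, "dy": 0, "dz": 200, "twist": 0}

```text
t: 16.7
eef_pos: [0.4828, -0.2579, 0.3145]
tcp_rot: [0.001, 0.828, 0.56, 0.0]
contact_force: [0.5, 0.6, -0.8]
finger_gap: 0.0002
grasp_force: 0.0
```

Run:
```python
from h import *
a,K,T=cap("scene"); b,K2,T2=cap("side"); w,K3,T3=cap("wrist")
f=lambda im,c:cv2.resize(im[c[1]-45:c[1]+45,c[0]-60:c[0]+60],(400,300),interpolation=cv2.INTER_CUBIC)
cv2.imwrite("pics/k.png",np.vstack([np.hstack([cv2.resize(a,(400,300)),f(b,(300,218))]),np.hstack([cv2.resize(w,(400,300)),cv2.resize(b,(400,300))])]))
s=r.state();print(s["t"],s["eef_pos"],s["contact_force"])
from tip import t; print(t(b))
```

```text
16.85 [ 0.48189042 -0.25750733  0.31277127] [-0.69038113 -0.50141322  0.57188004]
[([313, 249, 17, 16, 66], [323.6, 257.9])]
```

View pics/k.png

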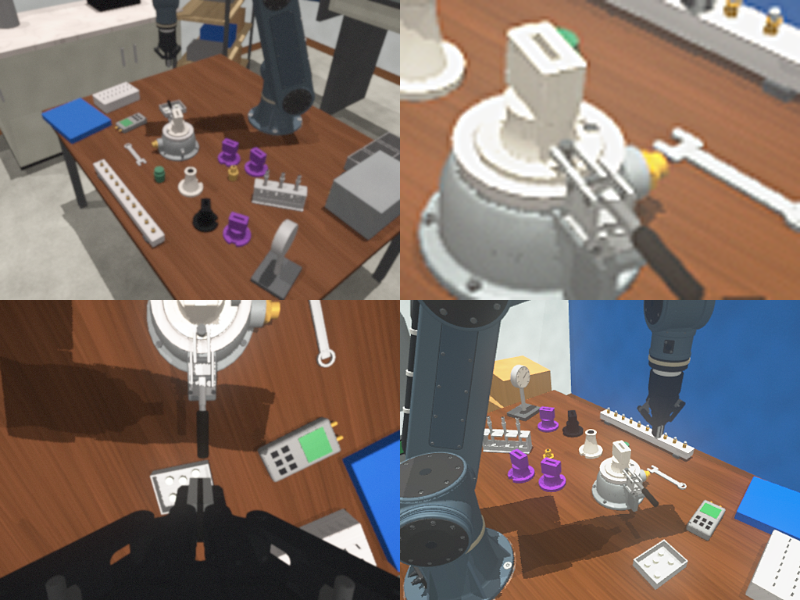

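The final view shows the handle level at its stop (side-crop (670,265)) and the arm down over the flange (575,160). The nozzle is upright in its seat, the other items haven't moved, and the gripper is clear.

```bash
python3 -c "
from rig import r
print(r.close_job())"
```

```text
the job is handed in; nothing more can be done
None
```

The slot nozzle is fully home in its seat with the key in its notch, the toggle clamp handle is down at its stop with the arm over the flange, nothing else on the bench moved, and I handed the job in with about 17 s used.

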